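# Level the parts spin dryer and jog it by its bayonet lid

### The arm

A 6-joint arm with a two-finger parallel gripper is mounted at the origin on a cart in front of the work surface, level with it; the furniture and walls round the work are solid. World frame = base frame: x ahead of the robot, y to its left, z up, the work surface at z = 0. Lengths are in m, angles in rad, forces in N, time in s.
With the tool pointing down it reaches from about 0.35 to 0.775 m from the base axis. Payload 5.5 kg.
Tool frame: the origin (TCP) lies at the very end of the fingers, on their centre line; the grasp point (between the pads) lies 19 mm behind it; z points along the fingers, y is the line along which they close (so a half turn about z gives the same grasp; the last joint's range is limited). The gripper opens to 85 mm and grips with 20 to 120 N. Pads are 22 mm wide; open, the fingers measure 114 mm over their backs; the gripper's body (76 mm by 85 mm) begins 54 mm behind the grasp point. The pads swing forward as they close: fully open they stand 13 mm farther back than shut.
Start: joints at [-1.464, 0.313, 0.046, 1.304, 0, 1.431], TCP at [0.14, -0.558, 0.231] pointing down, gripper open.
Joint ranges: [-2.76, 2.76], [-0.86, 1.69], [-1.03, 1.26], [-2.2, 2.34], [-1.47, 1.5], [-3.14, 3.14]. Speed limits (rad/s): [2.57, 2.57, 3.14, 3.14, 3.14, 3.14].

### API

Orientations are given as a unit quaternion [w, x, y, z].
In Python, from workcell import env, cams, ticket, spotter gives the robot as it stands.
- The arm moves only by the tool jog_arm, never from a script. Its argument "increments" is a list that holds one entry, the list of rows, each a list of 7 numbers: the shift along the tool's x, y, z in units of 0.25 m (1.0 is 0.25 m), then the turn, a rotation vector about the tool's x, y, z in units of 180 degrees (1.0 is 180 degrees), then the closure in counts, from 0 (fully open) to 255 (shut). A call has 1 to 20 rows; each row shifts and turns the commanded pose from where the row before left it, along the tool's axes as they then stand; what a row does not reach is not made up. A row lasts 1/10 s, in which the tool goes at most 50 mm and 8.59 degrees, less where a joint would pass 70% of its speed; a pose out of reach is approached as far as the arm can. A call with a number of a shift or a turn outside -1 to 1 is refused whole. A call with a gripper value outside its range is refused whole. The fingers move at their own pace and stop on an object; "force" is the grip in N (left out, the last holds). Time passes only in rows, so rows that do not move let the fingers close. It gives the time, the measured TCP pose, the force, the opening and the grip force at its end, in the units of the state.
- env.get_state(): the state, without advancing time (a new reading comes with each control period).
- cams.read_camera(name): name is "scene" or "top" or "wrist"; returns a dict with "pixels" (480x640x3 uint8, red, green, blue), "fx", "fy", "cx", "cy" (pixels), "xyz" and "attitude" of the camera in the world; the wrist camera has in their place "mount" (4x4, takes a point from camera to tool coordinates, whose origin is the TCP and whose axes are the flange's). Camera axes: x right, y down, z forward; pixel columns grow to the right and rows downward; lengths in m; the calibration is good to about 2 mm. The wrist camera is an equidistant fisheye: a pixel r from the principal point sees the ray r / f radians off the axis. A picture is of the moment at which its call begins: read the wrist's pose just before it. There is no depth.
- ticket.hand_in(): hands the job in; it is judged then, once.
Trained networks look in the newest picture that a camera, given by its name, has taken for a name from the list of things; names that differ only in an ending like _2 or _b are one class to them, and where a whole thing is asked for, a point or a joint stands for the part that bears it (a point fixed in the world has none). Each returns a list of dicts, best first, with "conf" (0 to 1); they miss things now and then, are a little off and sometimes report something else, mostly with a low value. They report only what shows in the picture. A call takes as long as a camera call. They do not tell look-alikes from the thing itself.
- spotter.find_in(target, camera): "uv" ([column, row] in pixels, amid what is visible of it).
- spotter.cut_out(target, camera): "region" (480x640 bool, what is visible of it) and "uv" ([column, row] in pixels, amid what is visible of it).
- spotter.landmark_of(target, camera): "uv" ([column, row] in pixels: a listed point, or the origin of a listed thing).
The state is a dict: "clock": time; "joint_pos": joint angles; "qvel": joint speeds; "tau": joint torques, N m; "tcp_pos": TCP position; "orientation": TCP orientation; "wrist_force": force on the tool from outside, world axes, zero at the start; "ft_torque": the same for the moment, N m; "finger_gap": finger opening in m; "grip_force": force on a finger pad.
Only numpy, scipy, OpenCV 4.12 (cv2) and the standard library are available. Lean on these libraries where they do the work, as an engineer would, in place of code of your own. Each camera call takes 0.05 s, during which the arm holds its last target. There are 200 camera calls.

### The job

Level the small white parts spin dryer: turn the black knob of the screw at the front of its hinged platform until the bubble sits between the two black lines of the tube level, and let the knob go. Then take the loose lid by its paddle, drop its lugs through the slots of the dryer's collar (paddle in line with the green dots) until it is fully home, and twist it clockwise against the spring to the yellow jog marks, half way to the red marks, never on into the lock. Finish while still gripping the lid there, since it springs back when let go, and leave the dish of rings alone.

Things in the scene. Friction and masses are not known exactly. Their poses are not given: they have to be found in the camera images.
- knob_grip (a point): Black T-knob of the levelling screw, 128 mm in front of the dryer's axis. Point on the screw's axis. The bar is 38 mm long (this x), 12 mm thick (y), from 20 mm below this point to 12 mm above; under it a collar 25 mm across, the platform 35 mm below the point. The knob keeps its height while turned, stays where left, friction 0.1 N m; one turn of 0.6 to 1.3 rad clockwise levels the platform.
- screw (a joint): Angle of the levelling screw (rad), growing clockwise from above, 0 to 2.6. Clockwise raises the front of the platform, 0.025 rad of tilt per rad of turn; the platform is level at 1.60.
- platform (a joint): Tilt of the hinged platform that carries the dryer (rad), hinge at its rear: 0 is level, negative is front low. It starts front low by 0.015 to 0.033.
- vial (a point): Centre of the tube level (green, 48 mm long, 10 mm thick, in a brass bed) on the platform's right front corner, lying front to back. Its pale bubble, 9 mm long, runs to the high end, 0.42 mm per 0.001 rad of tilt; it is in the middle when level. The two black lines are 13 mm apart.
- throat (a point): Centre of the dryer's mouth, at the rim plane (rim 109 mm above the table when level). Frame turns with the platform: x away from the levelling screw toward the hinge, y left, z up. White housing 116 mm across. Mouth 64 mm wide in a collar 5 mm thick. Seen from above: yellow marks on the x axis (0.26 rad wide), red lock marks 0.65 rad clockwise of it, each on both sides.
- slot (a point): One of the two opposite slots in the collar, at the rim plane, 37 mm from the mouth's axis and 0.65 rad counterclockwise (from above) of the platform's x axis, by a green dot; the other is opposite. Slots are 16 mm wide and reach 41 mm from the axis.
- lid_grip (a point): Loose lid, standing on its spigot: point on its axis 40 mm above its underside. Black paddle 62 mm long (this x), 14 mm thick (y), from 15 mm above this point down to the grey flange (86 mm across) 20 mm below it; white pointers at the paddle's ends. Mass 0.13 to 0.21 kg. It fits either way round.
- lid_seat (a point): Centre of the underside of the lid's flange, 26 mm below lid_grip; meets throat when the lid is home. Below it a spigot 60 mm across, 14 mm long, with tapered foot and two opposite lugs 10 mm wide, 6 mm tall, reaching 36.5 mm from the axis along this frame's +x and -x (in line with the paddle), at the spigot's foot.
- jog_ring (a joint): Spring ring under the collar (rad, clockwise from above), 0 at rest. The lugs drop into its pockets; after some 0.09 rad of play it turns with the lid: about 0.56 with the lid turned 0.65 rad from the slots, pointers mid yellow. Spring 0.07 N m at rest, 0.15 N m at yellow; turns the lid back if let go. A pawl is felt from 0.8 and locks the lid beyond 1.1; stop at 1.23.
- ring_dish: White dish of copper rings, 72 mm across and 13 mm tall, origin under its centre; a bystander.
Things that resemble listed ones, but are neither listed nor needed, are in the scene too. There is more than one size of the part that bears lid_grip; the job needs the middle-sized.

How it is judged:
On the way, in this order (a step that is already met when the one before it is completed fails the run):
1. the platform stands level (within 0.006 rad) and the knob has been let go (angle between throat's own z axis and vertical below 0.006 rad and contact force between the fingers and screw below 0.1 N), for 0.3 s.
2. the lid is down in the collar, its flange on the rim (horizontal distance between lid_seat and throat below 0.004 m and z of lid_seat in the frame of throat below 0.003 m and angle between the z axis of lid_seat and the z axis of throat, either way round below 0.05 rad), for 0.1 s.
At the end, for the whole second after the job is handed in: Platform within 0.006 rad of level; the lid home on the rim (within 4 mm of the axis and 3 mm of the rim plane), its pointers within the yellow marks (0.13 rad either way) with the spring ring turned and still, and held there by the fingers (more than 2 N) for the last second (angle between throat's own z axis and vertical below 0.006 rad and horizontal distance between lid_seat and throat below 0.004 m and z of lid_seat in the frame of throat between -0.003 and 0.003 m and angle between the x axis of lid_seat and the x axis of throat, either way round below 0.13 rad and value of joint jog_ring between 0.35 and 0.8 rad and velocity of joint jog_ring between -0.05 and 0.05 rad/s and contact force between the fingers and lid above 2 N); the arm keeps its last pose, push and grip.
It fails at once if the lid is twisted into the lock (value of joint jog_ring above 1.05 rad).
It fails at once if the dish of rings is disturbed by more than 30 mm (distance of ring_dish from where it was at the start of the episode above 0.03 m).
It also fails if it takes over 51 s, if anything falls off the work surface, if the arm or the gripper's body presses on something with over 40 N, if the wrist force passes 120 N, or if a joint passes its speed limit or range.

## Working session

There is one attempt and no reset: what is moved stays moved. The work goes in short steps, Python scripts to look and compute and a tool call to move; the robot and the scene stay as the last step left them, time stands still between calls to the robot, and variables do not carry over. Pictures are saved under pics/ and viewed, at most 10 in all, crops included, and the job is handed in when it is done.

Besides the shell and the picture viewer there is one more tool, called after "Request:" as name(argument=value, ...) on one line, values as JSON. jog_arm: Moves the arm, as the interface text tells. Shifts and turns lie within -1 to 1; 1 stands for 0.25 m of shift or 180 degrees of turn. Its arguments: {"type":"object","properties":{"increments":{"type":"array"},"force":{"type":"number"}},"required":["increments"]}

```bash
mkdir -p pics
cat > h.py <<'E'
import numpy as np, cv2
from workcell import env, cams, ticket, spotter
from scipy.spatial.transform import Rotation as R
def q2R(q): return R.from_quat([q[1],q[2],q[3],q[0]]).as_matrix()
def att(a):
    a=np.array(a); return a if a.shape==(3,3) else q2R(a)
def ray(c,uv,st=None):
    x=(uv[0]-c['cx'])/c['fx']; y=(uv[1]-c['cy'])/c['fy']
    if 'mount' in c:
        r=np.hypot(x,y); d=np.array([x/r*np.sin(r),y/r*np.sin(r),np.cos(r)]) if r>1e-9 else np.array([0,0,1.])
        M=np.array(c['mount']); T=q2R(st['orientation'])
        return np.array(st['tcp_pos'])+T@M[:3,3], T@M[:3,:3]@d
    d=np.array([x,y,1.]); d/=np.linalg.norm(d)
    return np.array(c['xyz']), att(c['attitude'])@d
def onz(c,uv,z,st=None):
    o,d=ray(c,uv,st); return o+d*(z-o[2])/d[2]
def tri(a,b):
    (o1,d1),(o2,d2)=a,b
    s=np.linalg.lstsq(np.c_[d1,-d2],o2-o1,rcond=None)[0]
    p,q=o1+d1*s[0],o2+d2*s[1]; return (p+q)/2,np.linalg.norm(p-q)
def look(n):
    st=env.get_state(); return cams.read_camera(n),st
def save(c,name): cv2.imwrite('pics/'+name,cv2.cvtColor(c['pixels'],cv2.COLOR_RGB2BGR))
E
python3 - <<'E'
from h import *
for n in ['scene','top','wrist']:
    c,st=look(n); save(c,n+'0.png')
    print(n,c.get('xyz'),c.get('attitude'),c['fx'],c['cx'],c['cy'],c.get('mount'))
    for t in ['knob_grip','vial','throat','slot','lid_grip','lid_seat','ring_dish']:
        print(t,[(np.round(d['uv'],1).tolist(),round(d['conf'],2)) for d in spotter.landmark_of(t,n)])
print(st)
a=cv2.imread('pics/scene0.png');b=cv2.imread('pics/top0.png')
E
```

```text
scene [-0.16776709  0.69348375  0.95338773] [ 0.15225738 -0.36702939  0.84060964 -0.36807955] 457.5634033083355 319.1167963531276 232.39611930630937 None
knob_grip [([348.1, 237.6], 0.7)]
vial [([348.3, 226.9], 0.69)]
throat [([320.1, 204.7], 0.92)]
slot [([304.3, 200.7], 0.55), ([397.8, 208.5], 0.53)]
lid_grip [([404.4, 199.8], 0.8)]
lid_seat [([398.7, 207.9], 0.63)]
ring_dish [([229.7, 331.9], 0.92)]
top [0.41275528 0.0303063  1.218332  ] [ 0.03692197 -0.7057708   0.7065246  -0.03670596] 529.3548557177521 314.14777633279914 237.56454789104467 None
knob_grip [([333.2, 276.3], 0.7)]
vial [([353.9, 263.6], 0.93)]
throat [([336.3, 214.9], 0.67)]
slot [([321.8, 203.0], 0.93), ([155.6, 271.3], 0.33)]
lid_grip [([451.8, 264.0], 0.92), ([407.6, 330.0], 0.92), ([483.0, 320.1], 0.61)]
lid_seat [([448.2, 267.1], 0.84), ([405.3, 325.4], 0.76), ([480.5, 322.1], 0.61)]
ring_dish [([156.4, 272.0], 0.75)]
wrist None None 371.64829954431775 316.2371551299741 239.8790331826569 [[ 3.98202479e-05 -9.50928170e-01 -3.09411721e-01  7.85355829e-02]
 [ 9.99999997e-01  5.64921802e-05 -4.49231779e-05 -1.4374
[... 221 characters left out ...]
{'clock': 0.8, 'joint_pos': array([-1.46360615e+00,  3.13136699e-01,  4.61317186e-02,  1.30362843e+00,
       -1.33670552e-05,  1.43119192e+00]), 'qvel': array([-0.0003311 ,  0.00204498,  0.00065056, -0.00073085, -0.00084072,
       -0.00139126]), 'tau': array([ 1.27578119e-04, -4.80392897e+01,  2.98792452e+01,  4.34476715e-05,
       -1.22813353e-04,  1.02309858e-05]), 'tcp_pos': array([ 0.1404597 , -0.55762535,  0.23137222]), 'orientation': array([ 8.13387453e-05,  9.92396207e-01,  1.23084372e-01, -8.00278715e-06]), 'wrist_force': array([ 1.21515125,  0.57341907, -0.43642511]), 'ft_torque': array([ 0.03082382, -0.01439252, -0.00968938]), 'grip_force': 0.0, 'finger_gap': 0.0853824623365028}
```

Run:
```python
import cv2
b=cv2.imread('pics/top0.png')[150:370,120:520]
cv2.imwrite('pics/topc.png',cv2.resize(b,(800,440),interpolation=cv2.INTER_CUBIC))
a=cv2.imread('pics/scene0.png')[130:370,170:490]
cv2.imwrite('pics/scenec.png',cv2.resize(a,(800,600),interpolation=cv2.INTER_CUBIC))
```

```text
(no output)
```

View pics/topc.png

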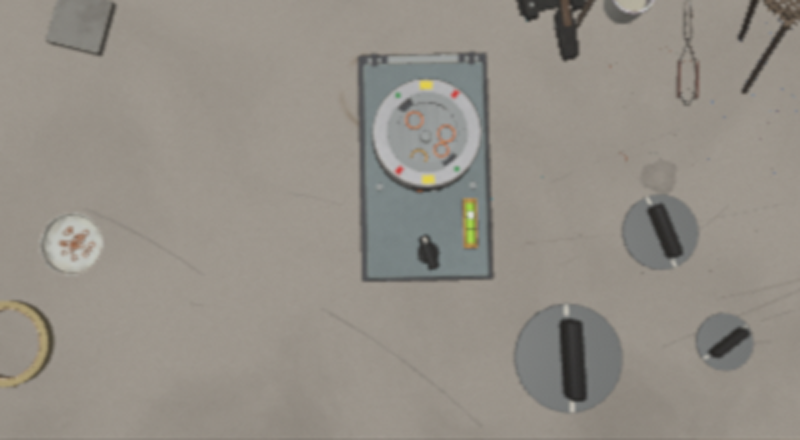

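View pics/scenec.png

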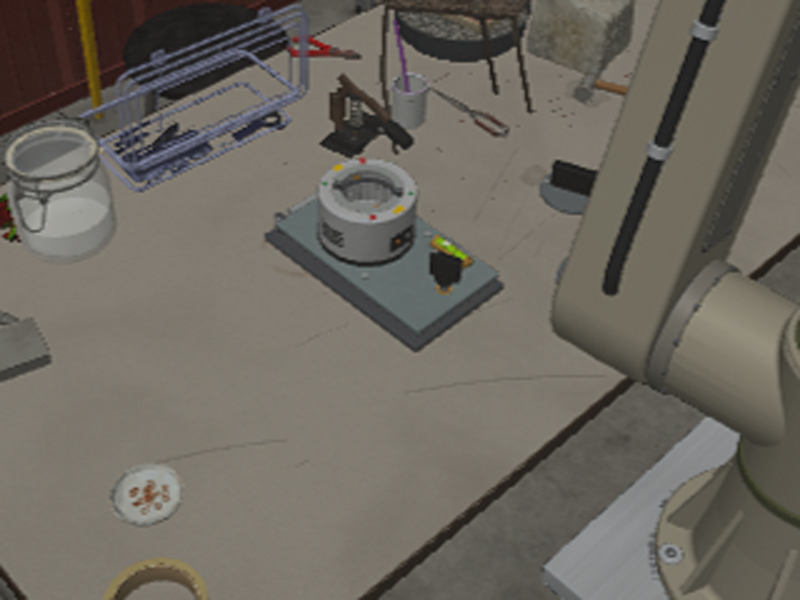

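The top view shows three candidate lids: (451,264) has a flange about 38 px wide (≈87 mm), (407,330) about 53 px (≈121 mm), and (483,320) about 29 px (≈66 mm). The middle-sized lid, 86 mm, is the one at (451,264). The dryer mouth is at (333,216), the knob at (334,276) and the dish at (156,272). The bubble sits at the rear end of the vial.

Run:
```python
from h import *
s,st=look('scene');t,_=look('top'); print(st['clock'])
P={'knob':((348.1,237.6),(333.2,276.3),.075),'throat':((320.1,204.7),(336.3,214.9),.107),'lid':((404.4,199.8),(451.8,264.0),.04),'vial':((348.3,226.9),(353.9,263.6),.05)}
for k,(a,b,z) in P.items():
    p,e=tri(ray(s,a),ray(t,b)); print(k,p.round(4),round(e,4),'z-fixed',onz(t,b,z).round(4),onz(s,a,z).round(4))
for n,uv in dict(yel_far=(333.5,192.5),yel_near=(334.5,240.5)).items(): print(n,onz(t,uv,.107).round(4))
for n,uv in dict(cor1=(300,178),cor2=(363,177),cor3=(366,289),cor4=(301,290)).items(): print(n,onz(t,uv,.035).round(4))
a,b=onz(t,(120+649/2,150+200/2),.04),onz(t,(120+675/2,150+264/2),.04)
print('lid pointers',a,b,np.degrees(np.arctan2(*(a-b)[1::-1])))
for n,uv in dict(k1=(120+424/2,150+238/2),k2=(120+433/2,150+266/2)).items(): print(n,onz(t,uv,.087).round(4))
```

```text
1.2
knob [ 0.4477 -0.0116  0.0645] 0.0025 z-fixed [ 0.4483 -0.0104  0.075 ] [ 0.4395 -0.0041  0.075 ]
throat [ 0.5751 -0.0191  0.1027] 0.0074 z-fixed [ 0.5772 -0.0164  0.107 ] [ 0.5684 -0.0177  0.107 ]
lid [ 0.4695 -0.2811  0.0416] 0.0177 z-fixed [ 0.4764 -0.2758  0.04  ] [ 0.4644 -0.2893  0.04  ]
vial [ 0.4797 -0.0538  0.0572] 0.0084 z-fixed [ 0.477  -0.0571  0.05  ] [ 0.4881 -0.057   0.05  ]
yel_far [ 0.6254 -0.0107  0.107 ]
yel_near [ 0.5227 -0.0123  0.107 ]
cor1 [0.6727 0.0626 0.035 ]
cor2 [ 0.6749 -0.0807  0.035 ]
cor3 [ 0.4213 -0.0846  0.035 ]
cor4 [0.4192 0.06   0.035 ]
lid pointers [ 0.50772277 -0.26037059  0.04      ] [ 0.43649209 -0.28730983  0.04      ] 20.71647338036961
k1 [ 0.4635 -0.0075  0.087 ]
k2 [ 0.4337 -0.0169  0.087 ]
```

```bash
cat >> h.py <<'E'
def yawpose(yaw_deg):
    c,s=np.cos(np.radians(yaw_deg)),np.sin(np.radians(yaw_deg))
    return np.array([[c,s,0],[s,-c,0],[0,0,-1.]])
def plan(p,yaw,n,grip,turn=None):
    """rows from the present pose to tcp p, tool x at yaw (deg), turn = deg about tool z"""
    import json
    st=env.get_state(); T=q2R(st['orientation']); p0=np.array(st['tcp_pos'])
    w=R.from_matrix(T.T@yawpose(yaw)).as_rotvec()
    if turn is not None: w=np.array([w[0]*0,w[1]*0,np.radians(turn)])
    rows=[]
    for i in range(n):
        Ti=T@R.from_rotvec(w*i/n).as_matrix()
        rows.append([round(float(v),3) for v in list(Ti.T@(np.array(p)-p0)/n/.25)+list(w/n/np.pi)]+[grip])
    print(json.dumps([rows]), 'mm/row',np.linalg.norm(np.array(p)-p0)/n*1e3,'deg/row',np.degrees(np.linalg.norm(w))/n)
E
python3 - <<'E'
from h import *
plan((.435,-.012,.2),197,20,150,-177.1+14)
E
```

```text
[[[0.084, -0.091, 0.006, 0.0, -0.0, -0.045, 150], [0.096, -0.079, 0.006, 0.0, -0.0, -0.045, 150], [0.106, -0.064, 0.006, 0.0, -0.0, -0.045, 150], [0.114, -0.049, 0.006, 0.0, -0.0, -0.045, 150], [0.12, -0.032, 0.006, 0.0, -0.0, -0.045, 150], [0.123, -0.015, 0.006, 0.0, -0.0, -0.045, 150], [0.124, 0.003, 0.006, 0.0, -0.0, -0.045, 150], [0.122, 0.021, 0.006, 0.0, -0.0, -0.045, 150], [0.118, 0.038, 0.006, 0.0, -0.0, -0.045, 150], [0.112, 0.054, 0.006, 0.0, -0.0, -0.045, 150], [0.103, 0.069, 0.006, 0.0, -0.0, -0.045, 150], [0.092, 0.083, 0.006, 0.0, -0.0, -0.045, 150], [0.079, 0.095, 0.006, 0.0, -0.0, -0.045, 150], [0.065, 0.106, 0.006, 0.0, -0.0, -0.045, 150], [0.049, 0.114, 0.006, 0.0, -0.0, -0.045, 150], [0.032, 0.12, 0.006, 0.0, -0.0, -0.045, 150], [0.015, 0.123, 0.006, 0.0, -0.0, -0.045, 150], [-0.002, 0.124, 0.006, 0.0, -0.0, -0.045, 150], [-0.02, 0.122, 0.006, 0.0, -0.0, -0.045, 150], [-0.037, 0.118, 0.006, 0.0, -0.0, -0.045, 150]]] mm/row 31.04188247993254 deg/row 8.155
```

Request:
jog_arm(increments=[[[0.084,-0.091,0.006,0,0,-0.045,150],[0.096,-0.079,0.006,0,0,-0.045,150],[0.106,-0.064,0.006,0,0,-0.045,150],[0.114,-0.049,0.006,0,0,-0.045,150],[0.12,-0.032,0.006,0,0,-0.045,150],[0.123,-0.015,0.006,0,0,-0.045,150],[0.124,0.003,0.006,0,0,-0.045,150],[0.122,0.021,0.006,0,0,-0.045,150],[0.118,0.038,0.006,0,0,-0.045,150],[0.112,0.054,0.006,0,0,-0.045,150],[0.103,0.069,0.006,0,0,-0.045,150],[0.092,0.083,0.006,0,0,-0.045,150],[0.079,0.095,0.006,0,0,-0.045,150],[0.065,0.106,0.006,0,0,-0.045,150],[0.049,0.114,0.006,0,0,-0.045,150],[0.032,0.12,0.006,0,0,-0.045,150],[0.015,0.123,0.006,0,0,-0.045,150],[-0.002,0.124,0.006,0,0,-0.045,150],[-0.02,0.122,0.006,0,0,-0.045,150],[-0.037,0.118,0.006,0,0,-0.045,150]]], force=40)

```text
clock: 3.3
tcp_pos: [0.4401, -0.0134, 0.2014]
orientation: [0.0, 0.031, 1.0, -0.0]
wrist_force: [0.7, -0.5, -0.1]
finger_gap: 0.0351
grip_force: 0.0
```

Run:
```python
from h import *
c,st=look('wrist'); save(c,'w1.png'); np.save('w1.npy',c['pixels'])
print(st['clock'],st['tcp_pos'],st['joint_pos'].round(3))
for t,z in [('knob_grip',.064),('vial',.05),('throat',.105),('slot',.105)]:
    for d in spotter.landmark_of(t,'wrist'): print(t,np.round(d['uv'],1),round(d['conf'],2),onz(c,d['uv'],z,st).round(4))
m=spotter.cut_out('knob_grip','wrist')
if m:
    ys,xs=np.nonzero(m[0]['region']); print(xs.min(),xs.max(),ys.min(),ys.max())
```

```text
3.3 [ 0.44013553 -0.01342161  0.20142373] [-0.213  0.066 -0.335  1.17  -0.    -0.152]
knob_grip [316.7 241.5] 0.62 [ 0.4519 -0.0127  0.064 ]
throat [330.1 398.2] 0.93 [ 0.578  -0.0091  0.105 ]
slot [358.8 420.8] 0.87 [0.6086 0.0153 0.105 ]
305 334 213 267
```

View pics/w1.png

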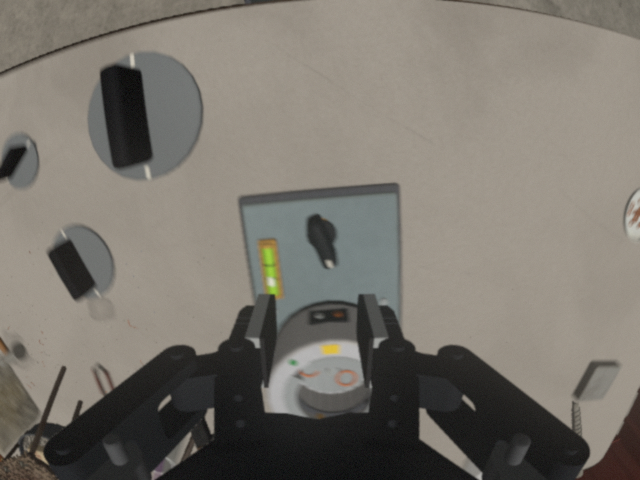

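Run:
```python
from h import *
I=np.load('w1.npy'); 
cr=I[200:310,230:350]; cv2.imwrite('pics/w1c.png',cv2.cvtColor(cv2.resize(cr,None,fx=5,fy=5,interpolation=cv2.INTER_CUBIC),cv2.COLOR_RGB2BGR))
import json
c,st=look('wrist')
for uv in [(316,215),(330,266),(322,240)]: print(uv,onz(c,uv,.074,st).round(4))
for y in range(232,306): print(y,I[y,266+int((y-240)*.13)-1:266+int((y-240)*.13)+4].mean(0).astype(int).tolist(),end=' ')
```

```text
(316, 215) [ 0.4267 -0.0133  0.074 ]
(330, 266) [ 0.4683 -0.0052  0.074 ]
(322, 240) [ 0.4466 -0.0101  0.074 ]
232 [123, 133, 132] 233 [123, 132, 131] 234 [123, 133, 131] 235 [121, 132, 130] 236 [121, 130, 128] 237 [116, 123, 118] 238 [111, 110, 100] 239 [117, 102, 78] 240 [132, 106, 65] 241 [145, 114, 65] 242 [145, 114, 64] 243 [140, 111, 63] 244 [143, 113, 62] 245 [157, 124, 68] 246 [169, 136, 71] 247 [170, 148, 71] 248 [165, 166, 70] 249 [158, 182, 66] 250 [155, 193, 66] 251 [153, 196, 63] 252 [154, 198, 64] 253 [154, 198, 64] 254 [154, 198, 65] 255 [154, 199, 65] 256 [152, 196, 63] 257 [153, 197, 64] 258 [153, 197, 64] 259 [152, 197, 62] 260 [152, 198, 64] 261 [152, 197, 63] 262 [151, 195, 63] 263 [144, 185, 61] 264 [131, 168, 59] 265 [123, 156, 57] 266 [127, 162, 58] 267 [141, 180, 60] 268 [149, 193, 62] 269 [153, 197, 64] 270 [151, 196, 62] 271 [152, 196, 64] 272 [150, 196, 62] 273 [151, 195, 62] 274 [149, 194, 60] 275 [152, 194, 69] 276 [156, 190, 89] 277 [166, 187, 122] 278 [183, 192, 155] 279 [189, 195, 165] 280 [197, 203, 174] 281 [203, 207, 179] 282 [205, 210, 182] 283 [205, 210, 181] 284 [202, 208, 175] 285 [192, 204, 159] 286 [174, 199, 126] 287 [158, 195, 88] 288 [151, 194, 66] 289 [149, 194, 60] 290 [150, 194, 61] 291 [149, 194, 60] 292 [147, 190, 59] 293 [133, 170, 56] 294 [112, 132, 52] 295 [93, 96, 50] 296 [90, 81, 50] 297 [86, 75, 51] 298 [81, 72, 55] 299 [75, 72, 59] 300 [68, 68, 61] 301 [63, 63, 60] 302 [76, 81, 77] 303 [76, 80, 77] 304 [75, 79, 76] 305 [75, 79, 76]
```

View pics/w1c.png

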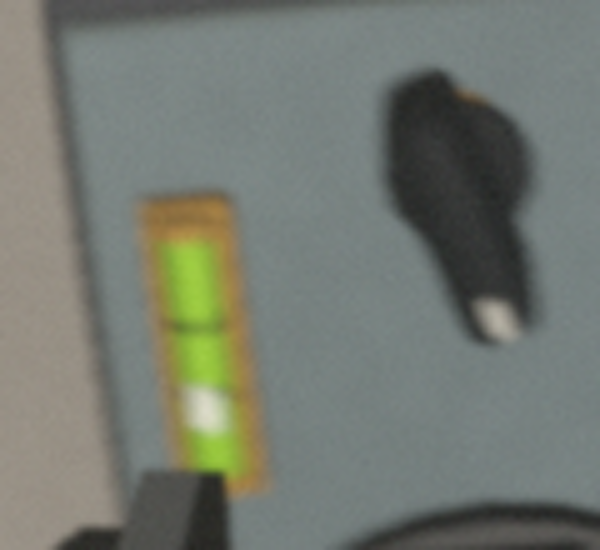

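Run:
```python
from h import *
c,st=look('wrist')
f=lambda y:266.5+(y-240)*.13
for y in (248,265,277,281.5): print(y,onz(c,(f(y),y),.045,st).round(4))
plan((.448,-.011,.1),192,6,150,-15.5); 
T=q2R(st['orientation']); print(st['clock'])
```

```text
248 [ 0.4601 -0.0574  0.045 ]
265 [ 0.4758 -0.0573  0.045 ]
277 [ 0.4872 -0.0572  0.045 ]
281.5 [ 0.4915 -0.0571  0.045 ]
[[[-0.006, 0.003, 0.068, -0.0, -0.0, -0.014, 150], [-0.006, 0.003, 0.068, -0.0, -0.0, -0.014, 150], [-0.006, 0.003, 0.068, -0.0, -0.0, -0.014, 150], [-0.006, 0.003, 0.068, -0.0, -0.0, -0.014, 150], [-0.006, 0.002, 0.068, -0.0, -0.0, -0.014, 150], [-0.006, 0.002, 0.068, -0.0, -0.0, -0.014, 150]]] mm/row 16.97236127979532 deg/row 2.5833333333333335
3.65
```

Request:
jog_arm(increments=[[[-0.006,0.003,0.068,0,0,-0.014,150],[-0.006,0.003,0.068,0,0,-0.014,150],[-0.006,0.003,0.068,0,0,-0.014,150],[-0.006,0.003,0.068,0,0,-0.014,150],[-0.006,0.002,0.068,0,0,-0.014,150],[-0.006,0.002,0.068,0,0,-0.014,150],[0,0,0.067,0,0,0,150],[0,0,0.067,0,0,0,150],[0,0,0.066,0,0,0,150],[0,0,0,0,0,0,220],[0,0,0,0,0,0,255],[0,0,0,0,0,0,255],[0,0,0,0,0,0,255]]], force=30)

```text
clock: 5.0
tcp_pos: [0.4465, -0.012, 0.0476]
orientation: [-0.002, -0.097, 0.995, -0.001]
wrist_force: [3.0, -5.8, -21.3]
finger_gap: 0.0227
grip_force: 30.3
```

Request:
jog_arm(increments=[[[0,0,0,0,0,0,170],[0,0,0,0,0,0,160],[0,0,-0.028,0,0,0,160],[0,0,-0.028,0,0,0,160],[0,0,0,0,0,0,220],[0,0,0,0,0,0,255],[0,0,0,0,0,0,255],[0,0,0,0,0,0,255]]], force=30)

```text
clock: 5.8
tcp_pos: [0.4502, -0.0114, 0.0649]
orientation: [0.002, -0.098, 0.995, -0.002]
wrist_force: [0.1, -3.9, 8.3]
finger_gap: 0.0112
grip_force: 30.1
```

Run:
```python
from h import *
c,st=look('wrist'); save(c,'w2.png')
print(st['clock'],st['tcp_pos'],st['wrist_force'],st['finger_gap'])
cr=c['pixels'][200:340,230:410]; cv2.imwrite('pics/w2c.png',cv2.cvtColor(cv2.resize(cr,None,fx=4,fy=4,interpolation=cv2.INTER_CUBIC),cv2.COLOR_RGB2BGR))
```

```text
5.8 [ 0.45021649 -0.01138004  0.06491948] [ 0.07575882 -3.85539666  8.31271561] 0.011181510851799489
```

View pics/w2c.png

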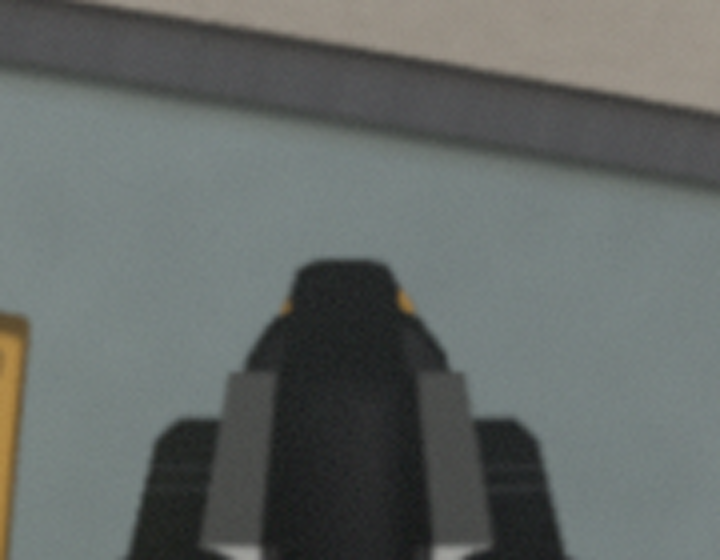

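Request:
jog_arm(increments=[[[0,0,0,0,0,0.033,255],[0,0,0,0,0,0.033,255],[0,0,0,0,0,0.033,255],[0,0,0,0,0,0.033,255],[0,0,0,0,0,0.033,255],[0,0,0,0,0,0.033,255],[0,0,0,0,0,0.033,255],[0,0,0,0,0,0.033,255],[0,0,0,0,0,0,255]]])

```text
clock: 6.75
tcp_pos: [0.4501, -0.0116, 0.0649]
orientation: [0.002, 0.312, 0.95, -0.001]
wrist_force: [-1.0, -4.4, 8.7]
finger_gap: 0.0111
grip_force: 29.2
```

Run:
```python
from h import *
c,st=look('wrist'); save(c,'w3.png'); np.save('w3.npy',c['pixels'])
print(st['clock'],st['tcp_pos'],st['wrist_force'],st['finger_gap'],st['orientation'].round(4))
hsv=cv2.cvtColor(c['pixels'],cv2.COLOR_RGB2HSV)
g=cv2.inRange(hsv,(35,130,100),(60,255,255)); ys,xs=np.nonzero(g); print(len(xs),xs.min() if len(xs) else 0,xs.max() if len(xs) else 0,ys.min() if len(xs) else 0,ys.max() if len(xs) else 0)
cr=c['pixels'][170:410,100:420]; cv2.imwrite('pics/w3c.png',cv2.cvtColor(cv2.resize(cr,None,fx=2.5,fy=2.5,interpolation=cv2.INTER_CUBIC),cv2.COLOR_RGB2BGR))
```

```text
6.75 [ 0.45014671 -0.01157105  0.06494287] [-1.04575078 -4.40542885  8.65994415] 0.011109635397144883 [ 0.0022  0.3124  0.9499 -0.001 ]
307 294 314 387 410
```

Request:
jog_arm(increments=[[[0,0,0,0,0,0,150],[0,0,0,0,0,0,130],[0,0,0,0,0,0,130],[0,0,-0.14,0,0,0,130],[0.06,0,-0.14,0,0,0,130],[0.06,0,-0.14,0,0,0,130],[0.06,0,-0.14,0,0,0,130],[0,0,0,0,0,0,130],[0,0,0,0,0,0,130]]])

```text
clock: 7.7
tcp_pos: [0.4126, 0.0165, 0.2038]
orientation: [0.001, 0.311, 0.95, 0.0]
wrist_force: [0.4, 0.9, 0.4]
finger_gap: 0.042
grip_force: 0.0
```

```bash
cat > vial.py <<'E'
from h import *
import sys
def vial(tag):
    c,st=look('wrist'); save(c,tag+'.png'); np.save(tag+'.npy',c['pixels'])
    print(st['clock'],st['tcp_pos'].round(4),st['orientation'].round(3))
    I=c['pixels']; hsv=cv2.cvtColor(I,cv2.COLOR_RGB2HSV)
    g=cv2.inRange(hsv,(33,100,90),(65,255,255)); n,l,s,ce=cv2.connectedComponentsWithStats(cv2.morphologyEx(g,cv2.MORPH_CLOSE,np.ones((13,13))))
    k=1+np.argmax(s[1:,4]); print('blob',s[k],ce[k].round(1))
    ys,xs=np.nonzero(l==k); x0,y0,w,h=s[k][:4]
    cr=I[y0-15:y0+h+15,x0-15:x0+w+15]; f=int(min(500/cr.shape[0],600/cr.shape[1]))
    cv2.imwrite('pics/'+tag+'c.png',cv2.cvtColor(cv2.resize(cr,None,fx=f,fy=f,interpolation=cv2.INTER_CUBIC),cv2.COLOR_RGB2BGR)); print('crop origin',x0-15,y0-15,f)
    P=np.array([onz(c,(x,y),.045,st)[:2] for x,y in zip(xs,ys)]); m=P.mean(0)
    d=np.linalg.svd(P-m,full_matrices=False)[2][0]; d*=np.sign(d[0]); t=(P-m)@d
    rgb=I[ys,xs].astype(int)
    for b in np.arange(-26,27,1.5)*1e-3:
        q=(abs(t-b)<.001)&(abs((P-m)@np.array([-d[1],d[0]]))<.0025)
        if q.sum(): print(round(b*1e3,1),rgb[q].mean(0).astype(int).tolist(),end='; ')
    print('\nends',t.min(),t.max(),'dir',d,'mid',m)
vial(sys.argv[1])
E
python3 vial.py w4
```

```text
7.7 [0.4126 0.0165 0.2038] [0.001 0.311 0.95  0.   ]
blob [279 308  36  37 392] [296.9 326. ]
crop origin 264 293 7
-21.5 [157, 188, 64]; -20.0 [154, 197, 62]; -18.5 [151, 197, 61]; -17.0 [152, 197, 61]; -15.5 [152, 198, 62]; -14.0 [151, 197, 61]; -12.5 [151, 196, 60]; -11.0 [152, 198, 61]; -9.5 [153, 198, 61]; -8.0 [141, 183, 59]; -6.5 [121, 144, 74]; -5.0 [158, 169, 126]; -3.5 [182, 193, 149]; -2.0 [179, 192, 140]; -0.5 [185, 196, 151]; 1.0 [190, 200, 157]; 2.5 [179, 199, 135]; 4.0 [161, 196, 93]; 5.5 [143, 184, 63]; 7.0 [113, 145, 53]; 8.5 [132, 171, 57]; 10.0 [147, 192, 59]; 11.5 [150, 196, 60]; 13.0 [150, 196, 60]; 14.5 [150, 195, 60]; 16.0 [150, 196, 60]; 17.5 [149, 195, 60]; 19.0 [149, 195, 59]; 20.5 [150, 194, 61]; 22.0 [149, 179, 60]; 23.5 [149, 167, 62]; 
ends -0.0219296829140775 0.02293739171563375 dir [0.99990913 0.01348056] mid [ 0.48471028 -0.05822168]
```

Run:
```python
from h import *
plan((.473,-.278,.2),200.7,10,100,-57)
```

```text
[[[-0.089, -0.081, 0.001, -0.0, 0.0, -0.032, 100], [-0.081, -0.089, 0.001, -0.0, 0.0, -0.032, 100], [-0.072, -0.097, 0.001, -0.0, 0.0, -0.032, 100], [-0.062, -0.103, 0.001, -0.0, 0.0, -0.032, 100], [-0.051, -0.109, 0.001, -0.0, 0.0, -0.032, 100], [-0.04, -0.113, 0.001, -0.0, 0.0, -0.032, 100], [-0.029, -0.117, 0.001, -0.0, 0.0, -0.032, 100], [-0.017, -0.119, 0.001, -0.0, 0.0, -0.032, 100], [-0.005, -0.12, 0.001, -0.0, 0.0, -0.032, 100], [0.007, -0.12, 0.001, -0.0, 0.0, -0.032, 100]]] mm/row 30.06427717072474 deg/row 5.700000000000001
```

Request:
jog_arm(increments=[[[-0.089,-0.081,0.001,0,0,-0.032,130],[-0.081,-0.089,0.001,0,0,-0.032,130],[-0.072,-0.097,0.001,0,0,-0.032,130],[-0.062,-0.103,0.001,0,0,-0.032,130],[-0.051,-0.109,0.001,0,0,-0.032,130],[-0.04,-0.113,0.001,0,0,-0.032,130],[-0.029,-0.117,0.001,0,0,-0.032,130],[-0.017,-0.119,0.001,0,0,-0.032,130],[-0.005,-0.12,0.001,0,0,-0.032,130],[0.007,-0.12,0.001,0,0,-0.032,130],[0,0,0,0,0,0,130],[0,0,0,0,0,0,130]]])

```text
clock: 8.95
tcp_pos: [0.4738, -0.278, 0.1985]
orientation: [-0.001, -0.184, 0.983, 0.002]
wrist_force: [-1.1, -0.2, 0.9]
finger_gap: 0.0419
grip_force: 0.0
```

Run:
```python
from h import *
c,st=look('wrist'); save(c,'w5.png'); np.save('w5.npy',c['pixels'])
print(st['clock'],st['tcp_pos'],st['orientation'].round(4),st['joint_pos'].round(2))
for t,z in [('lid_grip',.04),('lid_seat',.014)]:
    for d in spotter.landmark_of(t,'wrist'): print(t,np.round(d['uv'],1),round(d['conf'],2),onz(c,d['uv'],z,st).round(4))
for n in [(1)]:
  tc=cams.read_camera('top'); print('tri', [tri(ray(c,d['uv'],st),ray(tc,(451.8,264)))[0].round(4) for d in spotter.landmark_of('lid_grip','wrist')])
```

```text
8.95 [ 0.47375963 -0.27801097  0.19850232] [-0.0013 -0.1839  0.9829  0.0016] [-0.68  0.28 -0.08  1.21  0.   -1.05]
lid_grip [501.2 121.5] 0.84 [ 0.331  -0.1593  0.04  ]
lid_grip [315.8 220.9] 0.64 [ 0.4738 -0.2761  0.04  ]
lid_grip [293.6  50.8] 0.57 [ 0.3492 -0.3432  0.04  ]
lid_seat [482.8 116.7] 0.94 [ 0.33   -0.1663  0.014 ]
lid_seat [315.8 213.3] 0.68 [ 0.4735 -0.2761  0.014 ]
lid_seat [292.1  53.3] 0.62 [ 0.3474 -0.3469  0.014 ]
tri [array([ 0.4214, -0.241 ,  0.2402]), array([ 0.4757, -0.2762,  0.0361]), array([ 0.4304, -0.2549,  0.328 ])]
```

View pics/w5.png

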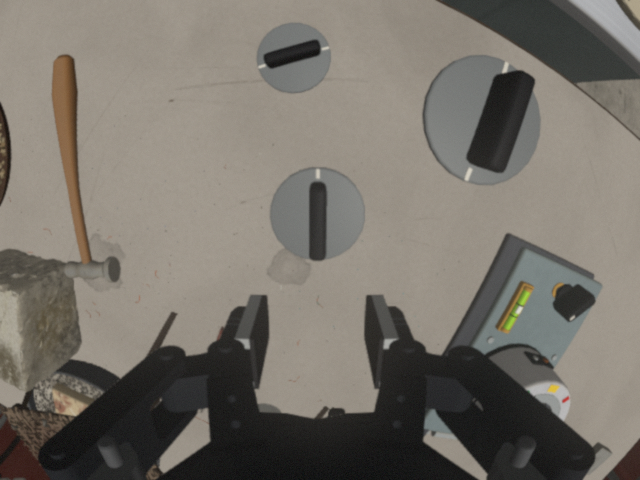

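The wrist view shows the three lids side by side: middle-sized with its paddle vertical at (317,215), larger at (482,120), smaller at (294,57). The middle one is centred under the tool, so I grasp it.

Request:
jog_arm(increments=[[[0,0.006,0.14,0,0,0,130],[0,0,0.14,0,0,0,130],[0,0,0.14,0,0,0,130],[0,0,0.14,0,0,0,130],[0,0,0.12,0,0,0,130],[0,0,0,0,0,0,180],[0,0,0,0,0,0,255],[0,0,0,0,0,0,255],[0,0,0,0,0,0,255],[0,0,0,0,0,0,255]]], force=60)

```text
clock: 10.2
tcp_pos: [0.4749, -0.2771, 0.0322]
orientation: [0.001, -0.185, 0.983, -0.001]
wrist_force: [-0.6, -0.7, -2.0]
finger_gap: 0.0129
grip_force: 60.2
```

Request:
jog_arm(increments=[[[0,0,-0.08,0,0,0,255],[0,0,-0.12,0,0,0,255],[0,0,-0.14,0,0,0,255],[0,0,-0.14,0,0,0,255],[0,0,-0.12,0,0,0,255],[0,0,0,0,0,0,255]]])

```text
clock: 10.8
tcp_pos: [0.4765, -0.2784, 0.1864]
orientation: [0.003, -0.185, 0.983, -0.004]
wrist_force: [0.8, -0.4, -1.5]
finger_gap: 0.0129
grip_force: 60.6
```

Run:
```python
from h import *
t,st=look('top'); s,_=look('scene'); w,_=look('wrist'); save(t,'t6.png'); save(s,'s6.png'); save(w,'w6.png')
print(st['clock'],st['tcp_pos'],st['orientation'].round(4),st['finger_gap'],st['wrist_force'])
def blobs(I,box):
    hsv=cv2.cvtColor(I,cv2.COLOR_RGB2HSV); out={}
    x0,y0,x1,y1=box
    for n,rs in dict(yel=[((20,120,120),(32,255,255))],red=[((0,150,90),(6,255,255)),((172,150,90),(180,255,255))],grn=[((45,70,40),(90,255,255))]).items():
        m=sum(cv2.inRange(hsv,*r) for r in rs); M=np.zeros_like(m); M[y0:y1,x0:x1]=m[y0:y1,x0:x1]
        k,l,stt,ce=cv2.connectedComponentsWithStats(M); out[n]=[(ce[i].round(1).tolist(),int(stt[i,4])) for i in range(1,k) if stt[i,4]>1]
    return out
for nm,c,box,stt in [('top',t,(300,182,372,250),None),('scene',s,(292,188,340,225),None)]:
    for k,v in blobs(c['pixels'],box).items():
        for uv,a in v: print(nm,k,uv,a,onz(c,uv,.109,stt).round(4))
I=cv2.cvtColor(cv2.imread('pics/w1.png'),cv2.COLOR_BGR2RGB)
st1=dict(tcp_pos=[.44013553,-.01342161,.20142373],orientation=[0,.031,.99952,0])
for k,v in blobs(I,(262,320,372,420)).items():
    for uv,a in v: print('w1',k,uv,a,onz(w,uv,.107,st1).round(4))
for d in spotter.landmark_of('throat','top'): print('throat top',d['uv'],d['conf'],onz(t,d['uv'],.109).round(4))
```

```text
10.8 [ 0.47645542 -0.27840961  0.18638061] [ 0.0031 -0.1851  0.9827 -0.0037] 0.012850745110364764 [ 0.78159443 -0.42942727 -1.45528417]
top yel [332.8, 191.0] 16 [ 0.6283 -0.0092  0.109 ]
top yel [333.9, 238.1] 14 [ 0.5276 -0.011   0.109 ]
top red [347.0, 195.5] 2 [ 0.6185 -0.0393  0.109 ]
top red [319.0, 233.5] 2 [0.5373 0.0203 0.109 ]
top grn [318.5, 196.0] 2 [0.6175 0.0212 0.109 ]
scene yel [304.4, 196.2] 8 [ 0.6264 -0.0086  0.109 ]
scene yel [328.6, 212.1] 9 [ 0.5265 -0.0114  0.109 ]
scene red [314.0, 193.5] 2 [ 0.6168 -0.0383  0.109 ]
scene red [318.0, 215.5] 2 [0.536 0.021 0.109]
scene grn [333.5, 206.0] 2 [ 0.5364 -0.0406  0.109 ]
w1 yel [330.1, 348.8] 117 [ 0.5251 -0.0065  0.107 ]
w1 grn [292.7, 362.2] 12 [ 0.5363 -0.0363  0.107 ]
throat top [334.9, 213.9] 0.55 [ 0.5791 -0.0134  0.109 ]
```

View pics/w6.png

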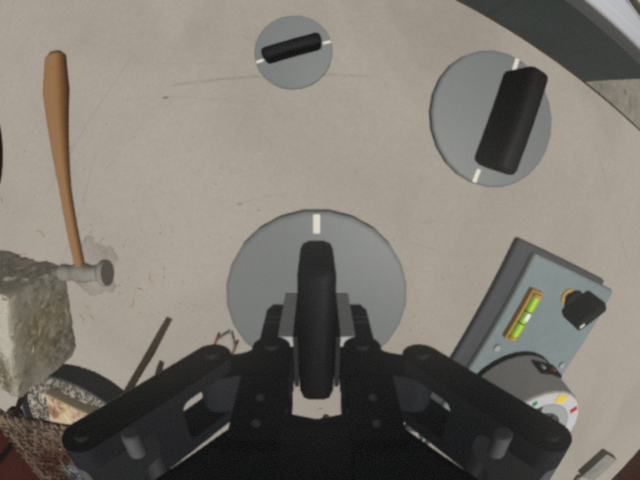

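Run:
```python
from h import *
w,st=look('wrist'); print(st['clock'],st['tcp_pos'])
T=q2R(st['orientation'])
def tool(uv,z):
    x=(uv[0]-w['cx'])/w['fx']; y=(uv[1]-w['cy'])/w['fy'];r=np.hypot(x,y)
    d=np.array([x/r*np.sin(r),y/r*np.sin(r),np.cos(r)]);M=np.array(w['mount']);o=M[:3,3];d=M[:3,:3]@d
    return (o+d*(z-o[2])/d[2])
I=w['pixels'].astype(int); 
print([I[r,316].tolist() for r in range(204,216,2)],[I[290,c].tolist() for c in (222,225,227,229,232)],[I[290,c].tolist() for c in (400,403,405,407,410)])
for z in (.008,.012,.016): print(z,[tool(p,z).round(4).tolist() for p in [(316,209.5),(227,290),(405,290),(317,214),(315,233)]], tool((316,242),z-.035).round(4), tool((314,397),z-.035).round(4))
print(T)
plan((.577,-.01,.1864),218.3,14,255,-16.6)
```

```text
11.0 [ 0.47338906 -0.27598005  0.17971322]
[[168, 159, 148], [168, 159, 148], [153, 146, 136], [91, 92, 86], [114, 113, 112], [190, 184, 172]] [[166, 158, 146], [158, 151, 140], [115, 115, 112], [121, 122, 118], [121, 123, 123]] [[134, 137, 134], [132, 133, 131], [130, 128, 125], [160, 153, 142], [166, 158, 146]]
0.008 [[0.0442, 0.0014, 0.008], [0.007, -0.0391, 0.008], [0.007, 0.042, 0.008], [0.0423, 0.0018, 0.008], [0.034, 0.001, 0.008]] [ 0.0416  0.0014 -0.027 ] [-0.0246  0.0006 -0.027 ]
0.012 [[0.0433, 0.0014, 0.012], [0.005, -0.0402, 0.012], [0.005, 0.043, 0.012], [0.0413, 0.0019, 0.012], [0.0328, 0.001, 0.012]] [ 0.0402  0.0014 -0.023 ] [-0.0282  0.0006 -0.023 ]
0.016 [[0.0423, 0.0014, 0.016], [0.0031, -0.0413, 0.016], [0.0031, 0.0441, 0.016], [0.0403, 0.0019, 0.016], [0.0316, 0.001, 0.016]] [ 0.0389  0.0014 -0.019 ] [-0.0318  0.0006 -0.019 ]
[[-9.31459396e-01 -3.63842383e-01 -1.45419433e-03]
 [-3.63844008e-01  9.31459282e-01  1.06958742e-03]
 [ 9.65361569e-04  1.52537715e-03 -9.99998371e-01]]
[[[-0.055, 0.06, -0.002, 0.0, -0.0, -0.007, 255], [-0.056, 0.059, -0.002, 0.0, -0.0, -0.007, 255], [-0.058, 0.058, -0.002, 0.0, -0.0, -0.007, 255], [-0.059, 0.056, -0.002, 0.0, -0.0, -0.007, 255], [-0.06, 0.055, -0.002, 0.0, -0.0, -0.007, 255], [-0.061, 0.054, -0.002, 0.0, -0.0, -0.007, 255], [-0.062, 0.053, -0.002, 0.0, -0.0, -0.007, 255], [-0.063, 0.051, -0.002, 0.0, -0.0, -0.007, 255], [-0.064, 0.05, -0.002, 0.0, -0.0, -0.007, 255], [-0.065, 0.049, -0.002, 0.0, -0.0, -0.007, 255], [-0.066, 0.047, -0.002, 0.0, -0.0, -0.007, 255], [-0.067, 0.046, -0.002, 0.0, -0.0, -0.007, 255], [-0.068, 0.045, -0.002, 0.0, -0.0, -0.007, 255], [-0.069, 0.043, -0.002, 0.0, -0.0, -0.007, 255]]] mm/row 20.389022211322835 deg/row 1.1857142857142857
```

Request:
jog_arm(increments=[[[-0.055,0.06,0,0,0,-0.007,255],[-0.056,0.059,0,0,0,-0.007,255],[-0.058,0.058,0,0,0,-0.007,255],[-0.059,0.056,0,0,0,-0.007,255],[-0.06,0.055,0,0,0,-0.007,255],[-0.061,0.054,0,0,0,-0.007,255],[-0.062,0.053,0,0,0,-0.007,255],[-0.063,0.051,0,0,0,-0.007,255],[-0.064,0.05,0,0,0,-0.007,255],[-0.065,0.049,0,0,0,-0.007,255],[-0.066,0.047,0,0,0,-0.007,255],[-0.067,0.046,0,0,0,-0.007,255],[-0.068,0.045,0,0,0,-0.007,255],[-0.069,0.043,0,0,0,-0.003,255],[0,0,0,0,0,0,255],[0,0,0,0,0,0,255],[0,0,0,0,0,0,255]]])

```text
clock: 12.75
tcp_pos: [0.5742, -0.0106, 0.1799]
orientation: [-0.001, -0.327, 0.945, 0.0]
wrist_force: [-0.9, 0.6, -1.2]
finger_gap: 0.0129
grip_force: 60.4
```

Run:
```python
from h import *
t,st=look('top'); s,_=look('scene'); save(s,'s7.png')
T=q2R(st['orientation']); print(st['clock'],st['tcp_pos'].round(4),np.degrees(np.arctan2(T[1,0],T[0,0])),T[:,2].round(4),st['joint_pos'].round(3),st['wrist_force'].round(1))
for n,c in (('top',t),('scene',s)):
  for k in ('lid_grip','lid_seat'):
    for d in spotter.landmark_of(k,n): print(n,k,np.round(d['uv'],1),round(d['conf'],2),onz(c,d['uv'],st['tcp_pos'][2]+.008-(.026 if k=='lid_seat' else 0)).round(4))
cr=s['pixels'][130:250,240:400]; cv2.imwrite('pics/s7c.png',cv2.cvtColor(cv2.resize(cr,None,fx=5,fy=5,interpolation=cv2.INTER_CUBIC),cv2.COLOR_RGB2BGR))
```

```text
12.75 [ 0.5742 -0.0106  0.1799] -141.7771382242724 [-1.7e-03 -2.0e-04 -1.0e+00] [-0.158  0.332 -0.054  1.186 -0.    -0.825] [-0.9  0.6 -1.2]
top lid_grip [405.6 329.2] 0.72 [ 0.3432 -0.145   0.1879]
top lid_grip [478.1 317.7] 0.64 [ 0.3649 -0.2851  0.1879]
top lid_seat [481.1 322.7] 0.89 [ 0.3539 -0.2987  0.1619]
top lid_seat [405.6 323.2] 0.59 [ 0.3531 -0.1497  0.1619]
scene lid_grip [322.4 181. ] 0.64 [ 0.569  -0.0253  0.1879]
scene lid_seat [318.9 191.1] 0.86 [ 0.5663 -0.01    0.1619]
```

View pics/s7c.png

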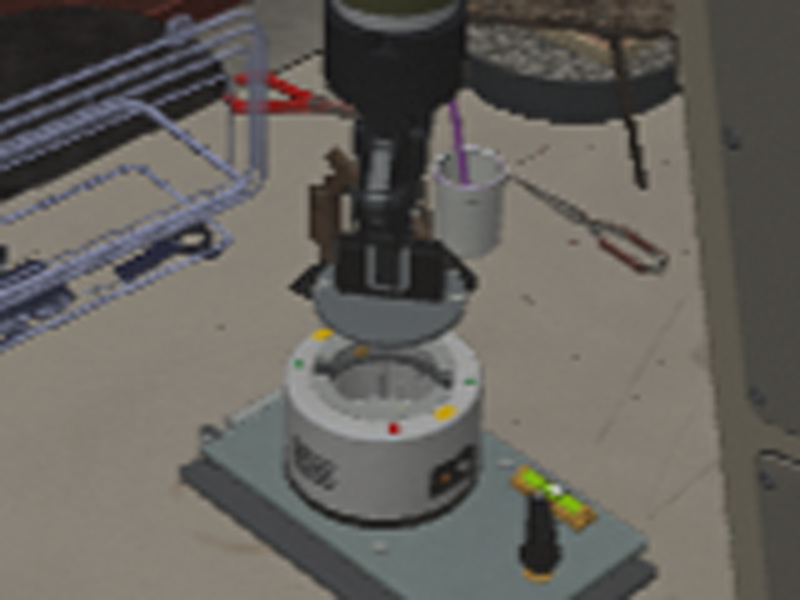

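Request:
jog_arm(increments=[[[-0.01,-0.005,0.05,0,0,0,255],[0,0,0.05,0,0,0,255],[0,0,0.04,0,0,0,255],[0,0,0.02,0,0,0,255],[0,0,0.012,0,0,0,255],[0,0,0.012,0,0,0,255],[0,0,0,0,0,0,255],[0,0,0,0,0,0,255]]])

```text
clock: 13.85
tcp_pos: [0.5779, -0.0096, 0.1351]
orientation: [0.0, -0.328, 0.945, -0.0]
wrist_force: [-0.5, -0.6, -1.0]
finger_gap: 0.0129
grip_force: 60.4
```

Request:
jog_arm(increments=[[[0,0,0.012,0,0,0,255],[0,0,0.008,0,0,0,255],[0,0,0.006,0,0,0,255],[0,0,0,0,0,0,255],[0,0,0,0,0,0,255]]])

```text
clock: 14.35
tcp_pos: [0.5776, -0.0095, 0.1282]
orientation: [-0.0, -0.328, 0.945, 0.0]
wrist_force: [-0.5, -0.6, -1.6]
finger_gap: 0.0124
grip_force: 60.4
```

Request:
jog_arm(increments=[[[0,0,0.006,0,0,0,255],[0,0,0.006,0,0,0,255],[0,0,0,0,0,0,255],[0,0,0,0,0,0,255]]])

```text
clock: 14.75
tcp_pos: [0.578, -0.0096, 0.1265]
orientation: [0.001, -0.328, 0.945, -0.0]
wrist_force: [-1.0, -0.4, 5.9]
finger_gap: 0.0127
grip_force: 61.4
```

Request:
jog_arm(increments=[[[0,0,0.004,0,0,0,255],[0,0,0,0,0,0,255],[0,0,0,0,0,0,255]]])

```text
clock: 15.05
tcp_pos: [0.578, -0.0096, 0.1264]
orientation: [0.001, -0.328, 0.945, -0.001]
wrist_force: [-2.8, 0.1, 11.3]
finger_gap: 0.0131
grip_force: 62.2
```

Run:
```python
from h import *
s,st=look('scene'); print(st['clock'],st['tcp_pos'],st['wrist_force'],st['ft_torque'])
cr=s['pixels'][160:260,270:390]; cv2.imwrite('pics/s8c.png',cv2.cvtColor(cv2.resize(cr,None,fx=5,fy=5,interpolation=cv2.INTER_CUBIC),cv2.COLOR_RGB2BGR))
```

```text
15.05 [ 0.57804509 -0.00961528  0.12638707] [-2.82483453  0.10041567 11.31733361] [0.21355043 1.06897165 0.023313  ]
```

View pics/s8c.png

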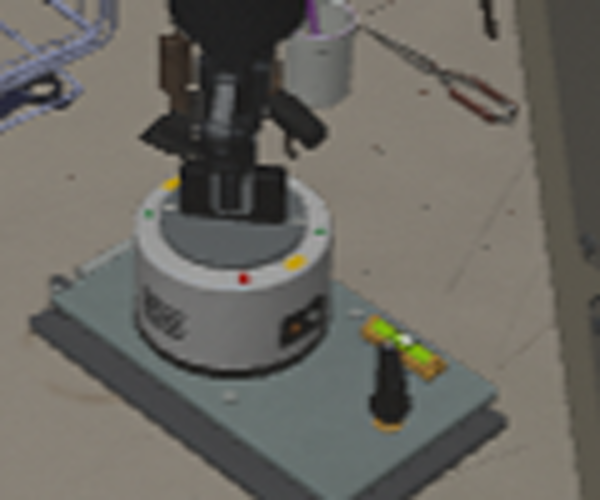

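Request:
jog_arm(increments=[[[0,0,0,0,0,0.026,255],[0,0,0,0,0,0.026,255],[0,0,0,0,0,0.026,255],[0,0,0,0,0,0.026,255],[0,0,0,0,0,0.026,255],[0,0,0,0,0,0.026,255],[0,0,0,0,0,0.026,255],[0,0,0,0,0,0.026,255],[0,0,0,0,0,0,255],[0,0,0,0,0,0,255]]])

```text
clock: 16.1
tcp_pos: [0.5778, -0.009, 0.1263]
orientation: [0.001, -0.007, 1.0, 0.0]
wrist_force: [-4.3, 2.0, 10.7]
finger_gap: 0.0128
grip_force: 62.2
```

Run:
```python
from h import *
s,st=look('scene'); w,_=look('wrist'); T=q2R(st['orientation']); print(st['clock'],st['tcp_pos'],st['wrist_force'],st['ft_torque'],np.degrees(np.arctan2(T[1,0],T[0,0])),st['finger_gap'])
a=cv2.resize(s['pixels'][170:260,270:390],None,fx=3.3,fy=3.3,interpolation=cv2.INTER_CUBIC); b=cv2.resize(w['pixels'][150:420,180:460],(400,386))
h=max(a.shape[0],b.shape[0]); o=np.zeros((h,a.shape[1]+400,3),np.uint8); o[:a.shape[0],:a.shape[1]]=a;o[:386,a.shape[1]:]=b
cv2.imwrite('pics/s9c.png',cv2.cvtColor(o,cv2.COLOR_RGB2BGR))
```

```text
16.1 [ 0.5777899  -0.0089596   0.12633151] [-4.34591496  1.96695302 10.73783287] [0.57115121 1.08194973 0.02157851] -179.15989606188487 0.01275269301129256
```

View pics/s9c.png

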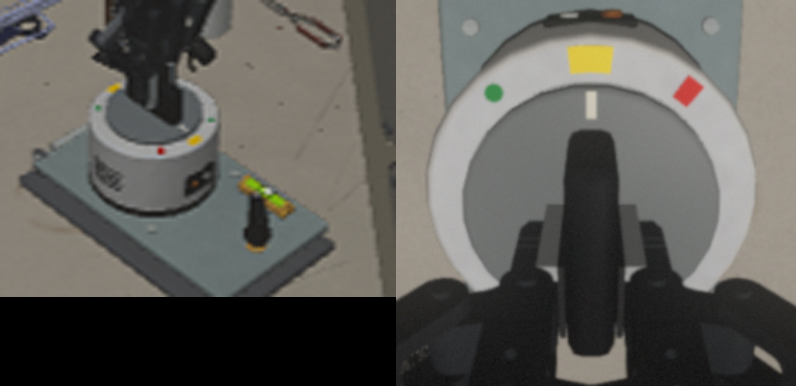

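Request:
jog_arm(increments=[[[0,0,-0.004,0,0,0,255],[0,0,0,0,0,0,255],[0,0,0,0,0,0,255],[0,0,0,0,0,0,255]]])

```text
clock: 16.6
tcp_pos: [0.5778, -0.0089, 0.1263]
orientation: [0.001, -0.007, 1.0, 0.0]
wrist_force: [-1.4, 1.9, 7.2]
finger_gap: 0.0128
grip_force: 61.8
```

Run:
```python
from h import *
st=env.get_state(); T=q2R(st['orientation']); print(st['clock'],st['tcp_pos'],st['wrist_force'],st['ft_torque'],st['tau'].round(3),np.degrees(np.arctan2(T[1,0],T[0,0])))
```

```text
16.6 [ 0.57776107 -0.00892906  0.12634233] [-1.40822679  1.94174322  7.16232841] [0.73210466 0.77521713 0.0786874 ] [ -1.49  -45.533  27.012  -1.48   -0.741   0.085] -179.14604732991188
```

```bash
python3 -c "
from workcell import ticket
print(ticket.hand_in())"
```

```text
the job is handed in; nothing more can be done
None
```

I levelled the dryer, seated the lid, twisted it to the yellow marks with the gripper still holding it there, and handed the job in; no verdict was returned, and I inferred the spring ring's position from torque and pointer alignment rather than reading it.

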